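Unlock and load the bench test jig

TASK

Get the test jig ready: pull up its red index plunger and twist it anticlockwise into the green rest notch so that it stays retracted, then draw the tray fully out by its red knob and lay the white module with the orange lid flat in the tray's pocket, lid up. Leave the plunger parked and the tray out, let go of everything, and do not disturb the other things on the desk.

Things in the scene. Friction and masses are not known exactly. Their poses are not given: they have to be found in the camera images.
- jig: Bench test jig, fixed to the desk: aluminium base plate 150 mm (its x) by 320 mm (its y), 16 mm thick. Origin: centre of the plate's underside, z up. Its tray slides along the jig's +y. The press head spans its -y end; on its -x side, at (-90, -30) mm, stands the index plunger in a bracket (x -125 to -71, y -60 to 0, top 55 mm over the desk) with a steel collar 48 mm wide, up to 90 mm over the desk.
- head_top (a point): Centre of the top face of the jig's blue press head, 98 mm above the desk; axes as the jig's. The head is 140 mm (x) by 115 mm (y), its underside 68 mm above the desk; on it, 12 mm behind this point (-y), stands a cylinder 40 mm in diameter, up to 165 mm above the desk.
- plunger_knob (a point): Centre of the plunger's red T-bar knob: 50 mm long (this frame's x), 14 mm thick (y), 34 mm tall (z up), white mark at its +x end. 117 mm above the desk at the start (underside at 100 mm, on a thin neck over the collar), the bar then lying along the jig's x. This frame rides and turns with the knob.
- plunger_lift (a joint): How far the plunger is pulled straight up, in m. 0: pin down, tray locked. Limit 0.020. A spring pulls it down: about 7 N at the start, 13 N at 0.017. Its brass side key must be lifted over 0.014 to clear the collar before the knob can turn; 0.017 is right. Resting in the green rest notch it reads about 0.011.
- plunger_twist (a joint): Turn of the plunger knob in rad, positive anticlockwise seen from above. 0 at the start (0.08 play). It turns only when lifted, and only anticlockwise. The green rest notch is at 1.31 (75 degrees), 3 mm deep, with 0.08 play; a raised stop stands just past it, at 1.39. Let down there, the key drops in and the plunger stays up; short of it, it is not parked.
- tray (a joint): How far the tray is slid out from under the head along the jig's +y, in m. 0 at the start (locked by the plunger's pin), 0.130 fully out against its stop. About 2 N of drag; it stays where it is left.
- tray_knob (a point): On the axis of the tray's upright red pull knob, a cylinder of 20 mm diameter standing on the front (+y) end of the tray; foot 28 mm, top 77 mm, this point 60 mm above the desk. Axes as the jig's. 32 mm ahead of the head's front face when the tray is in.
- tray_in (a point): Centre of the floor of the tray's green pocket, 28 mm above the desk; axes as the jig's. The pocket is 52 mm (x) by 98 mm (y) inside, walls 5 mm thick and 9 mm high. At the start it is under the head. The tray's pull knob stands 82 mm from here along +y.
- module: The module to load: a closed white plastic case with an orange lid, 90 mm (its x) by 44 mm (its y) by 30 mm tall, about 120 g. Origin: centre of its underside; z up through the lid. Lies flat on the desk.
- blue_case: Bystander: a blue case 100 x 60 x 28 mm, origin at the centre of its underside, long side along x.
- black_case: Bystander: a black case 80 x 50 x 36 mm, origin at the centre of its underside, long side along x.
- bottle: Bystander: a bottle 36 mm in diameter, 115 mm tall, standing beside the jig; origin at its underside.
- reel: Bystander: a grey reel 60 mm in diameter, 44 mm tall, standing beside the jig; origin at its underside.
- driver: Bystander: a yellow-handled screwdriver 170 mm long lying along its x.
- can: Bystander: a green spray can 40 mm in diameter, 100 mm tall, standing between the cases; origin at its underside.
- meter: Bystander: a yellow multimeter 150 x 75 x 32 mm lying flat, origin at the centre of its underside.
- phone: Bystander: a black phone 150 x 72 x 9 mm lying flat, origin at the centre of its underside.
Things that resemble listed ones, but are neither listed nor needed, are in the scene too. Leave any pink look-alike of the module alone.

How it is judged:
On the way, in this order (a step that is already met when the one before it is completed fails the run):
1. the plunger is pulled and parked in its rest notch while the tray is still in (value of joint plunger_twist above 1.1 rad and value of joint plunger_lift between 0.009 and 0.0128 m and value of joint tray below 0.02 m), for 0.2 s.
2. the tray is drawn fully out with the plunger parked and the module not yet in it (value of joint plunger_twist above 1.1 rad and value of joint plunger_lift between 0.009 and 0.0128 m and value of joint tray above 0.122 m), for 0.2 s.
3. the module lies in the pocket (x of module in the frame of tray_in between -0.006 and 0.006 m and y of module in the frame of tray_in between -0.006 and 0.006 m and z of module in the frame of tray_in between -0.004 and 0.004 m and angle between module's own z axis and vertical below 0.08 rad and angle between the x axis of module and the y axis of tray_in, either way round below 0.15 rad), for 0.2 s.
At the end, for the whole second after the job is handed in: Plunger in its notch (twist over 1.1 rad, lift 9 to 12.8 mm), tray out at least 122 of 130 mm, module still and flat, lid up (0.08 rad), in the pocket, long sides aligned (0.15 rad), centred within 6 mm along each side, underside within 4 mm of the pocket's floor (all of step 2 and all of step 3 and linear speed of module below 0.02 m/s); the robot touches nothing.
It fails at once if one of the other things on the desk is moved more than 25 mm (distance of any of blue_case, black_case, bottle, reel, driver, meter, phone, can from where it was at the start of the episode above 0.025 m).
It also fails if it takes over 72 s, if anything falls off the work surface, if the arm or the gripper's body presses on something with over 40 N, if the wrist force passes 120 N, or if a joint passes its speed limit or range.

ROBOT

A 6-joint arm with a two-finger parallel gripper is mounted at the origin on the work surface. World frame = base frame: x ahead of the robot, y to its left, z up, the work surface at z = 0. Lengths are in m, angles in rad, forces in N, time in s.
With the tool pointing down it reaches from about 0.4 to 0.825 m from the base axis. Payload 7 kg.
Tool frame: the origin (TCP) lies between the finger pads; the fingertips stand 11 mm ahead of it and the grasp point (between the pads) lies 8 mm behind it (arm.tips_ahead is the distance from the TCP to the fingertips, in m); z points along the fingers, x is the direction in which the jaws open and shut, and the axes are right-handed (so a half turn about z gives the same grasp; the last joint's range is limited). The gripper opens to 88 mm and grips with 3 to 60 N. Pads are 19 mm wide; open, the fingers measure 130 mm over their backs; the gripper's body (78 mm by 193 mm) begins 47 mm behind the grasp point.
Start: joints at [-0.927, 0.359, 0.012, 0, -1.224, -0.288], TCP at [0.235, -0.633, 0.238] pointing down, gripper open.
Joint ranges: [-3.07, 3.07], [-1.43, 2.12], [-1.02, 1.25], [-3.03, 1.67], [-3.05, -0], [-3.03, 3.03]. Speed limits (rad/s): [2.39, 2.39, 3.01, 3.14, 3.14, 3.14].

INTERFACE

Orientations are given as [roll, pitch, yaw] about the fixed x, y, z axes, in that order (R = Rz(yaw) Ry(pitch) Rx(roll)).
In Python, from station import arm, optics, finder gives the robot as it stands. The module is installed in compiled form; this text tells all that it offers.
- The arm moves only by the tool apply_moves, never from a script. Its argument "increments" is one flat list of numbers, 6 for each row, row after row: the shift along the world's x, y, z in m, then the turn, a rotation vector about the world's x, y, z in rad. In form: [tx, ty, tz, rx, ry, rz, tx, ty, tz, rx, ry, rz, ...]. A call has 1 to 20 rows; each row shifts and turns the pose as measured when the row begins; what a row does not reach is not made up. A row lasts 1/12 s, in which the tool goes at most 41.7 mm and 7.16 degrees, less where a joint would pass 70% of its speed; a pose out of reach is approached as far as the arm can. A call with a gripper value outside its range is refused whole. "hand" is the closure, from 0 (fully open) to 1 (shut), set as the call begins (left out, the last holds). The fingers move at their own pace and stop on an object; "force" is the grip in N (left out, the last holds). Time passes only in rows, so rows that do not move let the fingers close. It gives the time, the measured TCP pose, the force and the opening at its end, in the units of the state.
- arm.get_state(): the state, without advancing time (a new reading comes with each control period).
- optics.grab_frame(name): name is "side" or "top" or "wrist"; returns the picture (400x640x3 uint8, red, green, blue); there is no depth.
- optics.camera_model(name): a dict with "fx", "fy", "cx", "cy" (pixels), "dist_coeffs" ([k1, k2, p1, p2, k3] as OpenCV has them; the pictures are not rectified), "world_to_cam" (4x4, takes a point from world to camera coordinates); the wrist camera has in their place "T_tool_cam" (4x4, takes a point from camera to tool coordinates, whose origin is the TCP and whose axes are the tool frame's). Camera axes: x right, y up, looking along -z (the intrinsics and any distortion apply to the point x, -y, -z); pixel columns grow to the right and rows downward; lengths in m; the calibration is good to about 2 mm. A picture is of the moment at which its call begins: read the wrist's pose just before it. camera_model takes no time and is no camera call.
- arm.job_done(): hands the job in, once; it reports no verdict.
Trained networks look in the newest picture that a camera, given by its name, has taken for a name from the list of things; names that differ only in an ending like _2 or _b are one class to them, and where a whole thing is asked for, a point or a joint stands for the part that bears it (a point fixed in the world has none). Each returns a list of dicts, best first, with "conf" (0 to 1); they miss things now and then, are a little off and sometimes report something else, mostly with a low value. They report only what shows in the picture. A call takes as long as a camera call. They do not tell look-alikes from the thing itself.
- finder.find_in(camera, name): "box" ([left, top, right, bottom] in pixels, round what is visible of it).
- finder.landmark_of(camera, name): "point" ([column, row] in pixels: a listed point, or the origin of a listed thing).
The state is a dict: "t": time; "q": joint angles; "qd": joint speeds; "joint_efforts": joint torques, N m; "eef_pos": TCP position; "ee_rot": TCP orientation; "force": force on the tool from outside, world axes, zero at the start; "moment": the same for the moment, N m; "width": finger opening in m.
Only numpy, scipy, OpenCV 4.12 (cv2) and the standard library are available. Lean on these libraries where they do the work, as an engineer would, in place of code of your own. Each camera call takes 0.05 s, during which the arm holds its last target. There are 200 camera calls.

## Working session

There is one attempt and no reset: what is moved stays moved. The work goes in short steps, Python scripts to look and compute and a tool call to move; the robot and the scene stay as the last step left them, time stands still between calls to the robot, and variables do not carry over. Pictures are saved under pics/ and viewed, about 8 in all and at most 12, crops included, and the job is handed in when it is done.

Besides the shell and the picture viewer there is one more tool, called after "Call:" as name(argument=value, ...), one argument or row to a line, values as JSON. apply_moves: Moves the arm, as the interface text tells. Its arguments: {"type":"object","properties":{"increments":{"type":"array"},"hand":{"type":"number"},"force":{"type":"number"}},"required":["increments"]}

```bash
mkdir -p pics
cat > h.py <<'E'
import numpy as np, cv2
from scipy.spatial.transform import Rotation as R
from station import arm, optics, finder
def pose():
    s=arm.get_state(); T=np.eye(4); T[:3,3]=s["eef_pos"]; T[:3,:3]=R.from_euler('xyz',s["ee_rot"]).as_matrix(); return T
def ray(cam,px,T=None):
    m=optics.camera_model(cam)
    K=np.array([[m["fx"],0,m["cx"]],[0,m["fy"],m["cy"]],[0,0,1.]])
    u=cv2.undistortPoints(np.array([[px]],float),K,np.array(m["dist_coeffs"],float))[0,0]
    C=(T@np.array(m["T_tool_cam"])) if cam=="wrist" else np.linalg.inv(np.array(m["world_to_cam"]))
    d=C[:3,:3]@np.array([u[0],-u[1],-1.]); return C[:3,3],d
def at_z(cam,px,z,T=None):
    o,d=ray(cam,px,T); return o+d*(z-o[2])/d[2]
def proj(cam,P,T=None):
    m=optics.camera_model(cam)
    K=np.array([[m["fx"],0,m["cx"]],[0,m["fy"],m["cy"]],[0,0,1.]])
    W=np.linalg.inv(T@np.array(m["T_tool_cam"])) if cam=="wrist" else np.array(m["world_to_cam"])
    p=W[:3,:3]@np.array(P,float)+W[:3,3]
    return cv2.projectPoints(np.array([[p[0],-p[1],-p[2]]]),np.zeros(3),np.zeros(3),K,np.array(m["dist_coeffs"],float))[0][0,0]
def grab(cam,name=None):
    T=pose(); im=optics.grab_frame(cam)
    if name: cv2.imwrite(f"pics/{name}.png",im[:,:,::-1])
    return im,T
E
python3 - <<'E'
from h import *
Z=dict(head_top=.098,plunger_knob=.117,tray_knob=.06,module=0,jig=0,bottle=0,reel=0,can=0,blue_case=0,black_case=0)
for c in ("top","side"):
    grab(c,c+"1")
    print(c,np.round(np.array(optics.camera_model(c)["world_to_cam"]),2).tolist())
    for n,z in Z.items():
        for d in finder.landmark_of(c,n)[:3]:
            print(c,n,round(d["conf"],2),np.round(d["point"]),np.round(at_z(c,d["point"],z),3))
print(arm.get_state())
E
```

```text
top [[0.02, -1.0, -0.01, -0.08], [0.99, 0.02, 0.12, -0.44], [-0.12, -0.01, 0.99, -1.48], [0.0, 0.0, 0.0, 1.0]]
top head_top 0.64 [374. 171.] [ 0.537 -0.247  0.098]
top head_top 0.48 [350. 179.] [ 0.507 -0.162  0.098]
top plunger_knob 0.58 [371. 199.] [ 0.438 -0.233  0.117]
top tray_knob 0.61 [351. 174.] [ 0.531 -0.165  0.06 ]
top module 0.74 [200. 169.] [0.548 0.401 0.   ]
top module 0.7 [213. 273.] [0.163 0.329 0.   ]
top module 0.67 [351. 179.] [ 0.524 -0.169  0.   ]
top jig 0.58 [352. 179.] [ 0.523 -0.173  0.   ]
top bottle 0.64 [328. 217.] [ 0.381 -0.088  0.   ]
top reel 0.56 [444. 158.] [ 0.611 -0.517  0.   ]
top reel 0.51 [350. 147.] [ 0.647 -0.166  0.   ]
top can 0.61 [200. 169.] [0.548 0.398 0.   ]
top can 0.56 [237. 177.] [0.524 0.259 0.   ]
top blue_case 0.85 [252. 150.] [0.627 0.208 0.   ]
top black_case 0.83 [245. 203.] [0.426 0.223 0.   ]
top black_case 0.72 [211. 219.] [0.363 0.348 0.   ]
side [[-0.78, -0.62, -0.01, 0.31], [0.33, -0.43, 0.84, -0.28], [-0.53, 0.65, 0.54, -1.0], [0.0, 0.0, 0.0, 1.0]]
side head_top 0.55 [321. 173.] [ 0.555 -0.258  0.098]
side plunger_knob 
[... 489 characters left out ...]
]
side black_case 0.78 [254. 279.] [ 0.431  0.225 -0.   ]
{'t': 1.1, 'q': array([-9.26876385e-01,  3.58604234e-01,  1.18768369e-02,  3.46968299e-05,
       -1.22411974e+00, -2.88100233e-01]), 'qd': array([-0.00099607,  0.00023334, -0.00012792,  0.0008931 , -0.00082502,
        0.0006292 ]), 'joint_efforts': array([-5.41621966e-05, -5.82406318e+01,  2.93305099e+01,  7.00252265e+00,
        1.25920161e-02,  4.24851476e-05]), 'eef_pos': array([ 0.23509752, -0.63269822,  0.23755466]), 'ee_rot': array([-3.14154693e+00, -3.94470651e-05,  1.92662783e+00]), 'force': array([-0.02110757,  0.36562202,  0.35308134]), 'moment': array([ 0.02972401, -0.06191001, -0.02891856]), 'width': 0.08796311730718703}
```

Run:
```python
import cv2
a=cv2.imread('pics/top1.png')
cv2.imwrite('pics/t1.png',cv2.resize(a[100:320,160:460],None,fx=2.66,fy=2.66,interpolation=cv2.INTER_CUBIC))
b=cv2.imread('pics/side1.png')
cv2.imwrite('pics/s1.png',cv2.resize(b[110:380,130:430],None,fx=2.2,fy=2.2,interpolation=cv2.INTER_CUBIC))
```

```text
(no output)
```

View pics/t1.png

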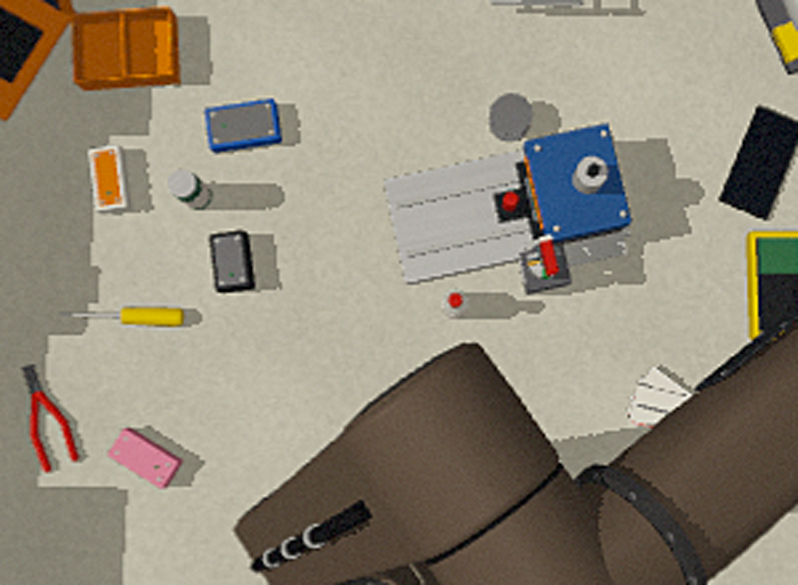

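View pics/s1.png

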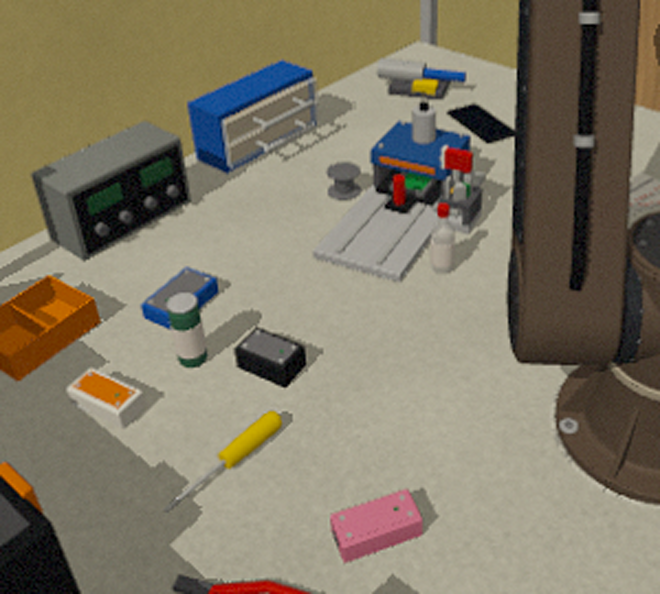

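The top view shows the jig around (0.525, -0.175) with yaw ≈ +0.19. The red T-bar is at crop px (547,257), the tray knob at (510,203), the module with orange lid at (107,178), and the pink look-alike at (145,457). The side view agrees. I'm moving above the plunger to measure from closer.

Call:
apply_moves(
  increments=[0.015,0.028,0.005,0,0,-0.012,0.015,0.028,0.005,0,0,-0.012,0.015,0.028,0.005,0,0,-0.012,0.015,0.028,0.005,0,0,-0.012,0.015,0.028,0.005,0,0,-0.012,0.015,0.028,0.005,0,0,-0.012,0.015,0.028,0.005,0,0,-0.012,0.015,0.028,0.005,0,0,-0.012,0.015,0.028,0.005,0,0,-0.012,0.015,0.028,0.005,0,0,-0.012,0.015,0.028,0.005,0,0,-0.012,0.015,0.028,0.005,0,0,-0.012,0.015,0.028,0.005,0,0,-0.012,0.015,0.028,0.005,0,0,-0.012,0,0,0,0,0,0],
  hand=0.4,
)

```text
t: 2.35
eef_pos: [0.4493, -0.2231, 0.31]
ee_rot: [3.137, -0.002, 1.744]
force: [0.1, -0.4, -0.4]
width: 0.0528
```

Run:
```python
from h import *
Z=dict(head_top=.098,plunger_knob=.117,tray_knob=.06,bottle=0,reel=0)
im,T=grab("wrist","w1"); np.save("T1.npy",T)
print(np.round(T,3).tolist()); print(np.round(optics.camera_model("wrist")["T_tool_cam"],3).tolist())
for n,z in Z.items():
    for d in finder.landmark_of("wrist",n)[:2]:
        print(n,round(d["conf"],2),np.round(d["point"]),np.round(at_z("wrist",d["point"],z,T),4))
```

```text
[[-0.172, 0.985, 0.004, 0.449], [0.985, 0.172, 0.002, -0.223], [0.002, 0.004, -1.0, 0.31], [0.0, 0.0, 0.0, 1.0]]
[[1.0, -0.001, -0.0, 0.0], [-0.001, -0.967, -0.257, -0.068], [-0.0, 0.257, -0.967, -0.148], [0.0, 0.0, 0.0, 1.0]]
head_top 0.62 [280. 254.] [ 0.5536 -0.2524  0.098 ]
plunger_knob 0.96 [325. 183.] [ 0.4495 -0.2131  0.117 ]
tray_knob 0.92 [350. 238.] [ 0.5308 -0.1613  0.06  ]
bottle 0.86 [406. 137.] [ 0.3851 -0.1017  0.    ]
reel 0.74 [406. 140.] [ 0.3881 -0.1008  0.    ]
reel 0.6 [330. 292.] [ 0.6551 -0.1643 -0.    ]
```

View pics/w1.png

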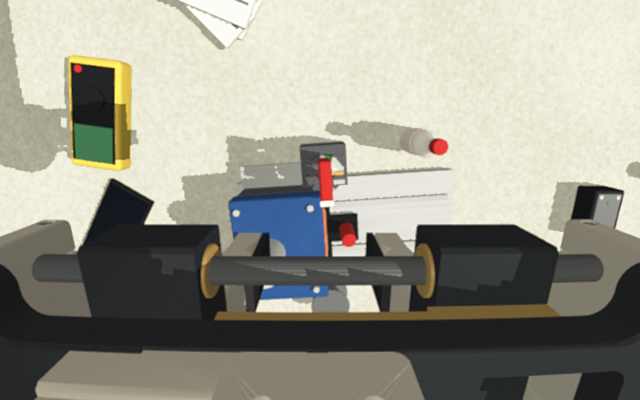

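```bash
cat >> h.py <<'E'
def jig2w(j,p):
    c,s=np.cos(j[2]),np.sin(j[2]); return np.array([j[0]+c*p[0]-s*p[1],j[1]+s*p[0]+c*p[1],p[2]])
E
python3 - <<'E'
from h import *
from scipy.optimize import least_squares
T=np.load("T1.npy")
k=lambda u,v:(160+u/2.66,100+v/2.66)
ob=[("wrist",(.07*-1,-.045,.098),(322,188)),("wrist",(-.07,-.16,.098),(232,198)),("wrist",(-.075,.16,.016),(452,170)),
("top",(.07,-.16,.098),k(606,125)),("top",(-.07,-.16,.098),k(631,222)),("top",(.075,.16,.016),k(387,184)),("top",(-.075,.16,.016),k(407,283)),
("wrist",(-.09,-.03,.117),(325,183)),("wrist",(0,-.013,.06),(350,238))]
f=lambda j:np.concatenate([proj(c,jig2w(j,p),T)-q for c,p,q in ob])
r=least_squares(f,[.525,-.175,.19],loss='soft_l1')
print(r.x,np.round(f(r.x).reshape(-1,2),1).tolist())
for n,p in dict(knob=(-.09,-.03,.117),tk=(0,-.013,.06)).items(): print(n,jig2w(r.x,p))
# red bar segmentation
im=cv2.imread('pics/w1.png').astype(int); b,g,rr=im[...,0],im[...,1],im[...,2]
m=((rr>150)&(g<70)&(b<70)).astype(np.uint8); n,l,s,c=cv2.connectedComponentsWithStats(m)
for i in range(1,n):
    if s[i,4]>30: print(s[i],c[i],cv2.minAreaRect(np.argwhere(l==i)[:,::-1].astype(np.float32)))
E
```

```text
[ 0.52513963 -0.15458679  0.22913695] [[-0.8, 5.9], [-5.6, 1.0], [8.3, -0.2], [0.3, -1.1], [-0.2, 0.7], [-4.7, -2.0], [-4.2, 0.1], [8.9, -3.1], [-3.3, -2.6]]
knob [ 0.44430609 -0.20424501  0.117     ]
tk [ 0.52809241 -0.167247    0.06      ]
[74 64  8  8 50] [77.3  67.98] ((77.5, 67.5), (7.0, 7.0), 90.0)
[433 139  14  15 160] [439.4     146.46875] ((439.5, 146.0), (14.0, 13.0), 90.0)
[319 161  13  39 447] [325.13422819 180.10738255] ((325.0, 180.0), (38.0, 12.0), 90.0)
[342 234  14  12 131] [348.6259542  239.21374046] ((348.5, 239.5), (11.0, 13.0), 90.0)
```

Run:
```python
from h import *
from scipy.optimize import least_squares
T=np.load("T1.npy")
k=lambda u,v:(160+u/2.66,100+v/2.66)
H=.0575
def ob(h): return [("wrist",(-.07,h+H,.098),(322,188)),("wrist",(-.07,h-H,.098),(232,198)),("wrist",(-.075,.16,.016),(452,170)),
("top",(.07,h-H,.098),k(606,125)),("top",(-.07,h-H,.098),k(631,222)),("top",(.07,h+H,.098),k(524,142)),("top",(-.07,h+H,.098),k(545,242)),("top",(.075,.16,.016),k(387,184)),("top",(-.075,.16,.016),k(407,283)),
("wrist",(-.09,-.03,.117),(325,183)),("wrist",(0,h+H+.032,.06),(350,238))]
f=lambda j:np.concatenate([proj(c,jig2w(j,p),T)-q for c,p,q in ob(j[3])])
r=least_squares(f,[.525,-.175,.19,-.1],loss='soft_l1')
print(r.x,np.round(f(r.x).reshape(-1,2),1).tolist())
h=r.x[3]
for n,p in dict(knob=(-.09,-.03,.117),tk=(0,h+H+.032,.06)).items(): print(n,jig2w(r.x,p))
```

```text
[ 0.5271728  -0.16604999  0.22795706 -0.0880889 ] [[1.6, 5.2], [-3.4, 0.3], [0.5, -0.1], [-0.4, -0.8], [-1.0, 1.1], [-1.3, -0.7], [-0.8, 0.2], [-1.6, -2.5], [-1.1, -0.5], [-1.4, -3.1], [-1.3, -3.1]]
knob [ 0.44628073 -0.2156128   0.117     ]
tk [ 0.52685391 -0.1646754   0.06      ]
```

Call:
apply_moves(
  increments=[-0.001,0.004,-0.03,-0.001,0.002,0.02,-0.001,0.004,-0.03,-0.001,0.002,0.02,0,0,-0.02,0,0,0.01,0,0,0,0,0,0],
)

```text
t: 2.98
eef_pos: [0.4428, -0.2232, 0.2269]
ee_rot: [-3.141, 0.001, 1.786]
force: [-1.3, 0.8, -0.4]
width: 0.0524
```

```bash
python3 - <<'E'
from h import *
im,T=grab("wrist","w2"); np.save("T2.npy",T)
s=arm.get_state(); print(s["eef_pos"],s["ee_rot"])
for n,z in dict(head_top=.098,plunger_knob=.117,tray_knob=.06).items():
    for d in finder.landmark_of("wrist",n)[:2]:
        print(n,round(d["conf"],2),np.round(d["point"]),np.round(at_z("wrist",d["point"],z,T),4))
im=im.astype(int); rr,g,b=im[...,0],im[...,1],im[...,2]
m=((rr>120)&(g<70)&(b<70)).astype(np.uint8); n,l,st,c=cv2.connectedComponentsWithStats(m)
for i in range(1,n):
    if st[i,4]>30: print(st[i],c[i],cv2.minAreaRect(np.argwhere(l==i)[:,::-1].astype(np.float32)))
E
python3 -c "
import cv2;a=cv2.imread('pics/w2.png');cv2.imwrite('pics/w2c.png',cv2.resize(a[80:320,170:490],None,fx=2.5,fy=2.5,interpolation=cv2.INTER_CUBIC))"
```

```text
[ 0.44350628 -0.22358869  0.22884664] [3.14052083e+00 1.97344784e-03 1.78533656e+00]
head_top 0.72 [264. 292.] [ 0.5525 -0.2545  0.098 ]
plunger_knob 0.59 [327. 210.] [ 0.4491 -0.2131  0.117 ]
[22 47 10 11 83] [26.71084337 51.6746988 ] ((26.75, 51.75), (10.60660171508789, 8.485280990600586), 45.0)
[466 160  20  19 290] [475.34482759 169.44827586] ((475.5, 169.0), (18.0, 19.0), 90.0)
[318 178  18  56 835] [326.44670659 206.87904192] ((326.82244873046875, 205.6417236328125), (55.1262092590332, 16.81046485900879), 88.26429748535156)
```

View pics/w2c.png

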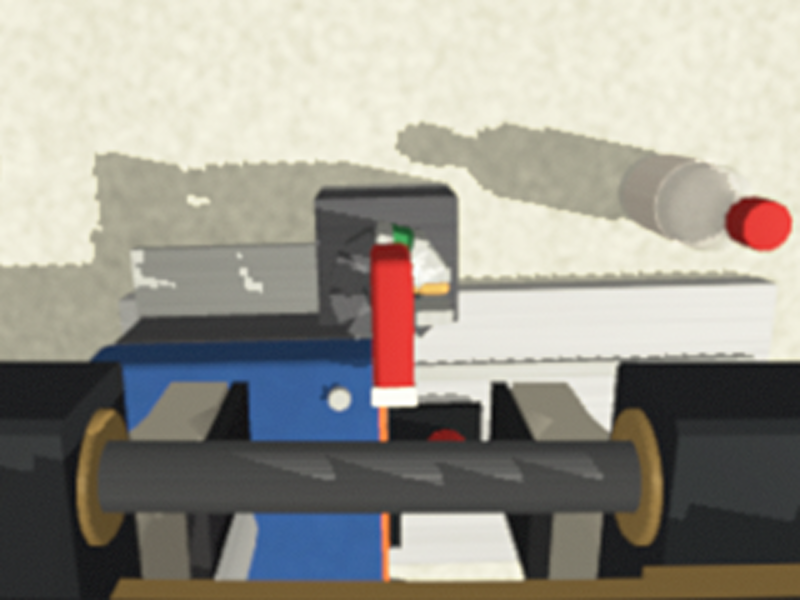

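Run:
```python
from h import *
T=np.load("T2.npy")
c=lambda u,v:(170+u/2.5,80+v/2.5)
a=at_z("wrist",c(391.5,258),.134,T); b=at_z("wrist",c(394,404),.134,T)
print(a,b,(a+b)/2,np.linalg.norm(b-a),np.arctan2(*(b-a)[1::-1]))
for q in [(373,258),(410,258),(373,404),(416,404)]: print(at_z("wrist",c(*q),.134,T))
# orange line head front top edge & plate corner
p=at_z("wrist",c(386,420),.098,T); q=at_z("wrist",c(386,580),.098,T); print(p,q,np.arctan2(*(q-p)[1::-1]))
p=at_z("wrist",c(458,283),.016,T); q=at_z("wrist",c(772,283),.016,T); print(p,q,np.arctan2(*(q-p)[1::-1])-np.pi/2)
```

```text
[ 0.42264396 -0.2196147   0.134     ] [ 0.47110144 -0.20775128  0.134     ] [ 0.4468727  -0.21368299  0.134     ] 0.049888556757818454 0.2400985295442567
[ 0.42390591 -0.22537366  0.134     ]
[ 0.42138091 -0.21385484  0.134     ]
[ 0.47260769 -0.21463379  0.134     ]
[ 0.46952592 -0.20053851  0.134     ]
[ 0.49237036 -0.20491974  0.098     ] [ 0.56227545 -0.18914689  0.098     ] 0.22191618074663003
[ 0.45026538 -0.17725631  0.016     ] [ 0.41739619 -0.02786789  0.016     ] 0.21657414125023156
```

Call:
apply_moves(
  increments=[0.002,0.006,-0.01,0,0,0.005,0.0015,0.004,-0.03,0,0,0.003,0,0,-0.03,0,0,0,0,0,-0.025,0,0,0,0,0,-0.015,0,0,0,0,0,0,0,0,0],
)

```text
t: 3.68
eef_pos: [0.4557, -0.2135, 0.1253]
ee_rot: [3.117, 0.011, 1.793]
force: [-0.0, -0.1, 0.0]
width: 0.0523
```

Call:
apply_moves(
  increments=[-0.006,0,-0.004,0.003,0.016,0,-0.003,0,-0.004,0.002,0.01,0,0,0,0,0,0,0],
)

```text
t: 3.93
eef_pos: [0.4476, -0.2133, 0.1187]
ee_rot: [3.142, 0.001, 1.794]
force: [0.7, 0.5, -0.2]
width: 0.0524
```

Run:
```python
from h import *
s=arm.get_state(); print(s["eef_pos"],s["ee_rot"],s["q"],pose()[:3,2])
```

```text
[ 0.4475645  -0.21326962  0.11868891] [3.14151623e+00 6.79197169e-04 1.79429444e+00] [-4.69423475e-02  1.80140479e-01 -5.38042843e-01  8.42274788e-04
 -8.52358083e-01 -1.30091015e+00] [ 2.25061457e-04 -6.45365498e-04 -9.99999766e-01]
```

Call:
apply_moves(
  increments=[0,0,0,0,0,0,0,0,0,0,0,0,0,0,0,0,0,0,0,0,0,0,0,0,0,0,0,0,0,0,0,0,0,0,0,0],
  hand=1,
  force=45,
)

```text
t: 4.43
eef_pos: [0.4502, -0.2137, 0.1225]
ee_rot: [3.135, 0.003, 1.794]
force: [0.2, 0.3, 0.6]
width: 0.018
```

Call:
apply_moves(
  increments=[-0.003,0,-0.004,0,0.006,0,0,0,0,0,0,0],
)

```text
t: 4.6
eef_pos: [0.4495, -0.214, 0.1211]
ee_rot: [3.136, 0.004, 1.796]
force: [-1.5, 2.4, -4.4]
width: 0.0137
```

Call:
apply_moves(
  increments=[0,0,0.006,0,0,0,0,0,0.006,0,0,0,0,0,0.006,0,0,0],
)

```text
t: 4.85
eef_pos: [0.449, -0.2137, 0.1376]
ee_rot: [3.137, 0.003, 1.795]
force: [4.7, -3.2, -12.9]
width: 0.0135
```

Call:
apply_moves(
  increments=[0,0,0,0,0,0.09,0,0,0,0,0,0.09,0,0,0,0,0,0.09,0,0,0,0,0,0.09],
)

```text
t: 5.18
eef_pos: [0.4486, -0.2127, 0.1361]
ee_rot: [3.137, 0.0, 2.164]
force: [4.3, -2.2, -12.7]
width: 0.0135
```

Call:
apply_moves(
  increments=[0,0,0.002,0,0,0.09,0,0,0.001,0,0,0.09,0,0,0.001,0,0,0.09,0,0,0.001,0,0,0.09,0,0,0.001,0,0,0.09,0,0,0.001,0,0,0.08],
)

```text
t: 5.68
eef_pos: [0.4474, -0.2116, 0.1386]
ee_rot: [3.137, -0.005, 2.72]
force: [4.1, -1.5, -13.5]
width: 0.0137
```

Call:
apply_moves(
  increments=[0,0,0,0,0,0.09,0,0,0,0,0,0.09,0,0,0.001,0,0,0.09,0,0,0.001,0,0,0.08],
)

```text
t: 6.02
eef_pos: [0.4463, -0.2112, 0.1376]
ee_rot: [3.135, -0.008, 3.086]
force: [3.5, -2.5, -12.6]
width: 0.0137
```

Call:
apply_moves(
  increments=[0,0,0,0,0,0.025,0,0,-0.003,0,0,0,0,0,-0.003,0,0,0],
)

```text
t: 6.27
eef_pos: [0.4466, -0.2115, 0.1312]
ee_rot: [3.135, -0.008, 3.116]
force: [-8.4, 6.1, 30.0]
width: 0.0133
```

Call:
apply_moves(
  increments=[0,0,0.001,0,0,0,0,0,0,0,0,0],
  hand=0.5,
)

```text
t: 6.43
eef_pos: [0.4464, -0.2117, 0.133]
ee_rot: [3.136, -0.009, 3.114]
force: [-0.0, -0.4, 0.6]
width: 0.0219
```

Call:
apply_moves(
  increments=[0,0,0,0,0,0,0,0,0.03,0,0,0,0,0,0.04,0,0,0,0,0,0.03,0,0,0,0,0,0,0,0,0],
)

```text
t: 6.85
eef_pos: [0.4434, -0.2119, 0.2365]
ee_rot: [3.137, -0.016, 3.111]
force: [1.6, -0.2, -0.0]
width: 0.0434
```

Run:
```python
from h import *
im,T=grab("wrist","w3"); np.save("T3.npy",T)
s=arm.get_state(); print(s["t"],s["eef_pos"],s["ee_rot"],s["q"],s["width"])
for n,z in dict(plunger_knob=.128,tray_knob=.06).items():
    for d in finder.landmark_of("wrist",n)[:2]:
        print(n,round(d["conf"],2),np.round(d["point"]),np.round(at_z("wrist",d["point"],z,T),4))
cv2.imwrite('pics/w3c.png',cv2.resize(im[80:320,170:490,::-1],None,fx=2.5,fy=2.5,interpolation=cv2.INTER_CUBIC))
```

```text
6.9 [ 0.44260458 -0.21143642  0.23423495] [ 3.13583077 -0.01741195  3.1100509 ] [-0.04836811  0.06568841 -0.3728396  -0.00599132 -1.14978143  0.01927266] 0.04328462295095129
plunger_knob 0.68 [314. 202.] [ 0.4457 -0.2114  0.128 ]
tray_knob 0.93 [242. 229.] [ 0.5267 -0.1638  0.06  ]
```

View pics/w3c.png

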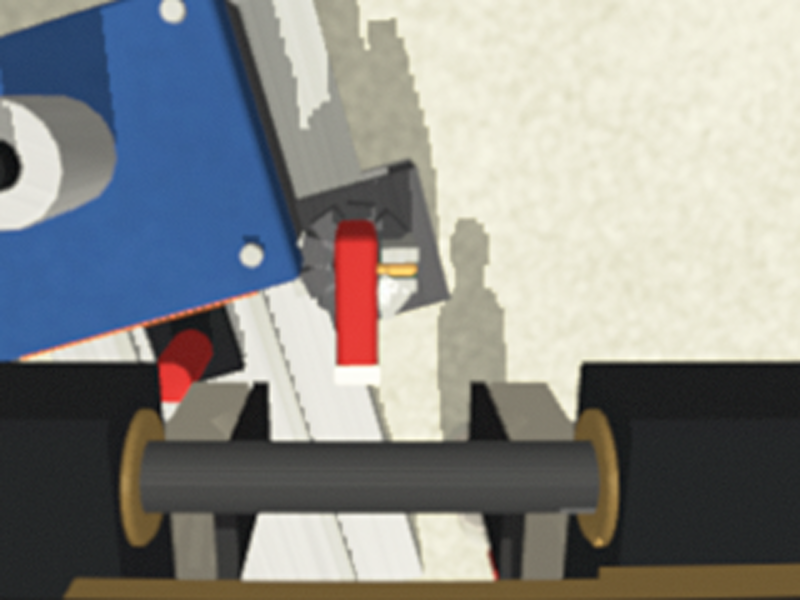

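The wrist picture shows the T-bar now turned about 75° (crop px 357, rows 235–383), with the brass key dropped in. The force also reversed at a height matching an 11 mm lift, so I take it as parked. Next is the tray knob, with the jaw angled to clear the head, its cylinder and the plunger.

Call:
apply_moves(
  increments=[0.021,0.012,-0.005,-0.003,-0.009,-0.09,0.021,0.012,-0.005,-0.003,-0.008,-0.09,0.021,0.012,-0.005,0,0,-0.09,0.021,0.011,-0.005,0,0,-0.087,0,0,0,0,0,0],
  hand=0.63,
)

```text
t: 7.42
eef_pos: [0.523, -0.162, 0.204]
ee_rot: [3.14, -0.013, 2.731]
force: [-1.0, -0.1, 0.3]
width: 0.0325
```

```bash
cat > st.py <<'E'
from h import *
import sys
# target x y yaw -> deltas
s=arm.get_state(); T=pose(); z=T[:3,2]; a=[float(v) for v in sys.argv[1:]]
print("t",round(s["t"],2),"pos",np.round(s["eef_pos"],4),"yaw",round(s["ee_rot"][2],4),"w",round(s["width"],4),"F",np.round(s["force"],1))
print("d",np.round(np.array(a[:3])-s["eef_pos"],4),"rot",np.round([z[1]*-1,z[0],a[3]-s["ee_rot"][2]],4))
E
python3 st.py .527 -.1642 .056 2.753
```

```text
t 7.42 pos [ 0.523 -0.162  0.204] yaw 2.7313 w 0.0325 F [-1.  -0.1  0.3]
d [ 0.004  -0.0022 -0.148 ] rot [-0.0066 -0.0114  0.0217]
```

Call:
apply_moves(
  increments=[0.002,-0.001,-0.03,-0.003,-0.006,0.011,0.002,-0.001,-0.03,-0.003,-0.005,0.011,0,0,-0.02,0,0,0,0,0,0,0,0,0],
)

```text
t: 7.75
eef_pos: [0.5247, -0.1632, 0.1166]
ee_rot: [-3.139, -0.007, 2.757]
force: [-0.5, -0.4, 0.9]
width: 0.0324
```

```bash
python3 st.py .527 -.1642 .056 2.753
python3 - <<'E'
from h import *
im,T=grab("wrist","w4")
for d in finder.landmark_of("wrist","tray_knob")[:2]: print(d["conf"],d["point"],at_z("wrist",d["point"],.06,T))
E
```

```text
t 7.75 pos [ 0.5247 -0.1632  0.1166] yaw 2.7574 w 0.0324 F [-0.5 -0.4  0.9]
d [ 0.0023 -0.001  -0.0606] rot [-0.0003 -0.0072 -0.0044]
0.94 [316.0, 222.4] [ 0.52625399 -0.1623468   0.06      ]
```

Call:
apply_moves(
  increments=[0.002,0.001,-0.004,0,-0.007,-0.004,0,0,-0.02,0,0,0,0,0,-0.02,0,0,0,0,0,-0.015,0,0,0,0,0,0,0,0,0],
)

```text
t: 8.27
eef_pos: [0.5343, -0.1633, 0.0671]
ee_rot: [3.136, 0.019, 2.754]
force: [-0.2, 0.1, -0.4]
width: 0.0325
```

```bash
python3 st.py .527 -.1632 .056 2.753
```

```text
t 8.27 pos [ 0.5343 -0.1633  0.0671] yaw 2.7541 w 0.0325 F [-0.2  0.1 -0.4]
d [-0.0073  0.0001 -0.0111] rot [ 0.0015  0.0194 -0.0011]
```

Call:
apply_moves(
  increments=[-0.006,0.001,-0.004,0.001,0.015,0,-0.003,0,-0.005,0.001,0.006,0,0,0,-0.002,0,0,0],
)

```text
t: 8.52
eef_pos: [0.5268, -0.1624, 0.0592]
ee_rot: [3.141, 0.002, 2.755]
force: [-0.7, -0.0, 0.3]
width: 0.0327
```

Call:
apply_moves(
  increments=[0,0,0,0,0,0,0,0,0,0,0,0,0,0,0,0,0,0],
  hand=1,
  force=25,
)

```text
t: 8.77
eef_pos: [0.5284, -0.1624, 0.061]
ee_rot: [3.139, 0.005, 2.755]
force: [1.9, -0.6, -9.1]
width: 0.0197
```

Call:
apply_moves(
  increments=[-0.0035,0.012,-0.001,0,0,0,-0.0035,0.0155,-0.001,0,0,0,-0.0035,0.0155,0,0,0,0,-0.0035,0.0155,0,0,0,0,-0.0035,0.0155,0,0,0,0],
)

```text
t: 9.18
eef_pos: [0.5107, -0.09, 0.0609]
ee_rot: [-3.141, 0.007, 2.751]
force: [1.9, -3.4, -3.8]
width: 0.0192
```

```bash
python3 st.py .4984 -.0356 .059 2.755
```

```text
t 9.18 pos [ 0.5107 -0.09    0.0609] yaw 2.7513 w 0.0192 F [ 1.9 -3.4 -3.8]
d [-0.0123  0.0544 -0.0019] rot [0.0029 0.0068 0.0037]
```

Call:
apply_moves(
  increments=[-0.0035,0.0155,0,0,0,0,-0.0035,0.0155,0,0,0,0,-0.0035,0.0155,0,0,0,0,-0.003,0.01,0,0,0,0],
)

```text
t: 9.52
eef_pos: [0.4984, -0.0323, 0.0616]
ee_rot: [-3.14, 0.013, 2.754]
force: [34.3, -45.2, -21.2]
width: 0.0196
```

```bash
python3 st.py .4984 -.0356 .059 2.755
```

```text
t 9.52 pos [ 0.4984 -0.0323  0.0616] yaw 2.7535 w 0.0196 F [ 34.3 -45.2 -21.2]
d [ 0.     -0.0033 -0.0026] rot [0.0062 0.011  0.0015]
```

Call:
apply_moves(
  increments=[0.001,-0.0025,-0.001,0,0,0],
)

```text
t: 9.6
eef_pos: [0.5005, -0.0341, 0.0616]
ee_rot: [-3.14, 0.015, 2.756]
force: [-8.1, -0.2, 16.7]
width: 0.019
```

Call:
apply_moves(
  increments=[0,0,0,0,0,0,0,0,0,0,0,0,0,0,0,0,0,0],
  hand=0.55,
)

```text
t: 9.85
eef_pos: [0.501, -0.0334, 0.0628]
ee_rot: [-3.141, 0.017, 2.758]
force: [-0.3, -0.4, 0.1]
width: 0.0339
```

```bash
python3 st.py .4984 -.0356 .059 2.755
```

```text
t 9.85 pos [ 0.501  -0.0334  0.0628] yaw 2.7579 w 0.0339 F [-0.3 -0.4  0.1]
d [-0.0026 -0.0022 -0.0038] rot [ 0.0072  0.0152 -0.0029]
```

Call:
apply_moves(
  increments=[0,0,0.02,-0.003,-0.008,0,0,0,0.035,-0.003,-0.007,0,0,0,0.04,0,0,0,0,0,0.04,0,0,0,0,0,0.03,0,0,0,0.002,0.01,0,0,0,0.06,0.003,0.026,0,0,0,0.12,0.003,0.026,0,0,0,0.12,0.003,0.026,0,0,0,0.12,0.003,0.026,0,0,0,0.12,0.003,0.026,0,0,0,0.12,0.003,0.026,0,0,0,0.12,0.003,0.026,0,0,0,0.12,0.003,0.026,0,0,0,0.12,0.003,0.026,0,0,0,0.12,0.003,0.026,0,0,0,0.12,0.003,0.026,0,0,0,0.12,0.003,0.026,0,0,0,0.12,0.003,0.026,0,0,0,0.12],
  hand=0.2,
)

```text
t: 11.43
eef_pos: [0.5347, 0.3254, 0.2386]
ee_rot: [3.137, 0.037, -1.852]
force: [1.1, -0.2, 0.3]
width: 0.0703
```

```bash
python3 st.py .55 .39 .24 -1.57
```

```text
t 11.43 pos [0.5347 0.3254 0.2386] yaw -1.8518 w 0.0703 F [ 1.1 -0.2  0.3]
d [0.0153 0.0646 0.0014] rot [-0.0363  0.0061  0.2818]
```

Call:
apply_moves(
  increments=[0.005,0.022,0,-0.018,0.003,0.1,0.005,0.022,0,-0.018,0.003,0.1,0.005,0.02,0,0,0,0.08,0,0,0,0,0,0],
)

```text
t: 11.77
eef_pos: [0.5493, 0.3966, 0.2369]
ee_rot: [3.135, -0.001, -1.548]
force: [-0.4, -0.1, 0.1]
width: 0.0699
```

```bash
python3 st.py .55 .39 .24 -1.57
python3 - <<'E'
from h import *
im,T=grab("wrist","w5"); np.save("T5.npy",T)
for d in finder.landmark_of("wrist","module")[:2]: print(d["conf"],d["point"],at_z("wrist",d["point"],0,T))
I=im.astype(int); r,g,b=I[...,0],I[...,1],I[...,2]
m=((r>170)&(g>70)&(g<170)&(b<90)).astype(np.uint8); n,l,st,c=cv2.connectedComponentsWithStats(m)
for i in range(1,n):
    if st[i,4]>200:
        q=cv2.minAreaRect(np.argwhere(l==i)[:,::-1].astype(np.float32)); print(st[i],q)
        P=np.array([at_z("wrist",p,.030,T) for p in cv2.boxPoints(q)]); print(P.round(4).tolist(),P.mean(0))
        e=[P[1]-P[0],P[2]-P[1]]; print([(np.linalg.norm(v),np.degrees(np.arctan2(v[1],v[0]))) for v in e])
cv2.imwrite('pics/w5c.png',cv2.resize(im[80:320,170:490,::-1],None,fx=2.5,fy=2.5,interpolation=cv2.INTER_CUBIC))
E
```

```text
t 11.77 pos [0.5493 0.3966 0.2369] yaw -1.5481 w 0.0699 F [-0.4 -0.1  0.1]
d [ 0.0007 -0.0066  0.0031] rot [ 0.0014 -0.0064 -0.0219]
0.68 [319.5, 176.3] [0.5486315  0.39421533 0.        ]
0.39 [451.9, 258.2] [0.43893385 0.20892436 0.        ]
[   8    0  225  100 7411] ((120.0, 49.5), (99.0, 224.0), 90.0)
[[0.744, 0.7398, 0.03], [0.7378, 0.4898, 0.03], [0.6386, 0.4932, 0.03], [0.6387, 0.7585, 0.03]] [0.68976595 0.62031845 0.03      ]
[(np.float64(0.2499923745881603), np.float64(-91.41250849076475)), (np.float64(0.09932051033367409), np.float64(178.05583809800308))]
[ 274    0  136   52 6144] ((341.5, 25.499996185302734), (50.99999237060547, 134.99996948242188), 90.0)
[[0.7383, 0.4462, 0.03], [0.7423, 0.3064, 0.03], [0.6926, 0.3024, 0.03], [0.6886, 0.4464, 0.03]] [0.71543751 0.37535803 0.03      ]
[(np.float64(0.13982387297592233), np.float64(-88.33604173631302)), (np.float64(0.04991153113392975), np.float64(-175.30175613369045))]
[ 82 109  21  65 857] ((91.58999633789062, 141.1300048828125), (65.76091766357422, 13.576449394226074), 81.8698959350586)
[[0.6261, 0.6695, 0.03], [0.6282, 0.6529, 0.03], [0.5533, 0.6527, 0.03], [0.5507, 0.6701, 0.03]] [0.58958839 0.66128688 0.03      ]
[(np.float64(0.01671009923405472), np.float64(-82.80046924032276)), (np.float64(0.07490377552615662), np.float64(-179.88327679572845))]
[ 303  144   34   65 1453] ((320.0000305175781, 176.50001525878906), (63.786808013916016, 25.81064224243164), 80.53767395019531)
[[0.5874, 0.4153, 0.03], [0.5928, 0.3865, 0.03], [0.5189, 0.3716, 0.03], [0.5129, 0.4019, 0.03]] [0.55299391 0.39383901 0.03      ]
[(np.float64(0.0293501487438702), np.float64(-79.30122031872769)), (np.float64(0.07544037970631054), np.float64(-168.60479592405719))]
```

View pics/w5c.png

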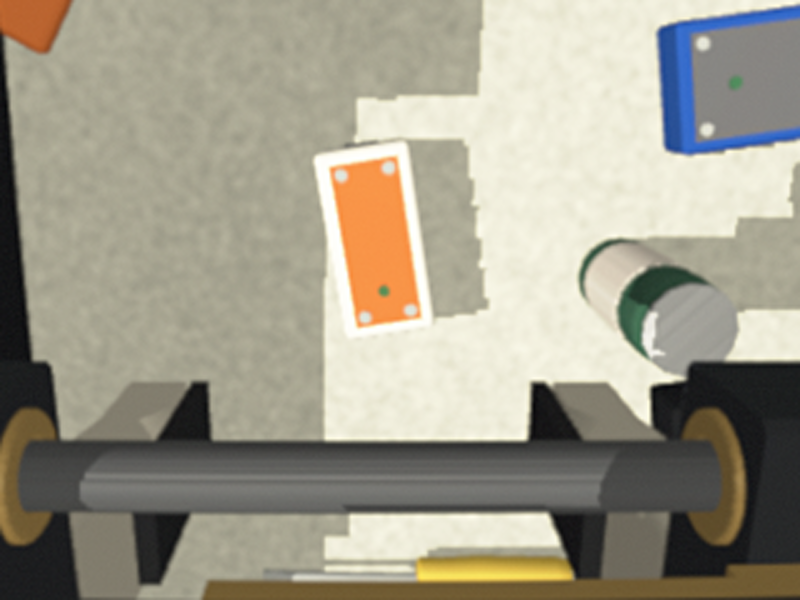

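Run:
```python
from h import *
T=np.load("T5.npy"); c=lambda u,v:(170+u/2.5,80+v/2.5)
top=at_z("wrist",c(690,328),.1,T); print("cantop",top)
grab("wrist"); print([ (d["conf"],at_z("wrist",d["point"],0,T)) for d in finder.landmark_of("wrist","can")[:2]])
P=np.array([.5417,.3921]); a=np.radians(-79)
for q in (top[:2],): r=q-P; print(r@[np.cos(a),np.sin(a)], r@[-np.sin(a),np.cos(a)])
for q in [(318,157),(407,143),(432,320),(350,336)]: print(at_z("wrist",c(*q),.03,T))
```

```text
cantop [0.53575943 0.27139152 0.1       ]
[(0.71, array([0.53425354, 0.27358625, 0.        ]))]
0.11735721110649523 -0.02886368912199738
[0.59217438 0.42087204 0.03      ]
[0.59936854 0.38069234 0.03      ]
[0.5163189 0.365692  0.03     ]
[0.50737475 0.40486483 0.03      ]
```

The module (orange lid) is centred near (0.553, 0.393) with its long axis at 10.9°. The can is close enough that the gripper body would almost touch it. I'll turn the gripper half a turn and grasp 25 mm towards the module's +x end, which also suits the placing.

Call:
apply_moves(
  increments=[0.0015,0,0,0,0,-0.12,0.0015,0,0,0,0,-0.12,0.0015,0,0,0,0,-0.12,0.0015,0,0,0,0,-0.12,0.0015,0,0,0,0,-0.12,0.0015,0,0,0,0,-0.12,0.0015,0,0,0,0,-0.12,0.0015,0,0,0,0,-0.12,0.0015,0,0,0,0,-0.12,0.0015,0,0,0,0,-0.12,0.0015,0,0,0,0,-0.12,0.0015,0,0,0,0,-0.12,0.0015,0,0,0,0,-0.12,0.0015,0,0,0,0,-0.12,0.0015,0,0,0,0,-0.12,0.0015,0,0,0,0,-0.12,0.0015,0,0,0,0,-0.12,0.0015,0,0,0,0,-0.12,0.0015,0,0,0,0,-0.12,0.0015,0,0,0,0,-0.12],
)

```text
t: 13.63
eef_pos: [0.5785, 0.367, 0.2522]
ee_rot: [3.125, 0.006, 2.229]
force: [0.3, -1.7, 0.3]
width: 0.0704
```

```bash
python3 st.py .578 .398 .12 1.763
```

```text
t 13.63 pos [0.5785 0.367  0.2522] yaw 2.2287 w 0.0704 F [ 0.3 -1.7  0.3]
d [-0.0005  0.031  -0.1322] rot [-0.0051  0.0167 -0.4657]
```

Call:
apply_moves(
  increments=[0,0.008,-0.02,-0.003,0.008,-0.11,0,0.008,-0.025,-0.003,0.008,-0.11,0,0.008,-0.025,0,0,-0.11,0,0.008,-0.025,0,0,-0.11,0,0,0,0,0,0],
)

```text
t: 14.05
eef_pos: [0.5799, 0.3938, 0.1613]
ee_rot: [3.133, 0.0, 1.747]
force: [-1.6, -0.7, -1.3]
width: 0.0701
```

```bash
python3 st.py .578 .398 .10 1.763
python3 - <<'E'
from h import *
im,T=grab("wrist","w6"); np.save("T6.npy",T)
for d in finder.landmark_of("wrist","module")[:2]: print(d["conf"],d["point"],at_z("wrist",d["point"],0,T))
I=im.astype(int); r,g,b=I[...,0],I[...,1],I[...,2]
m=((r>170)&(g>70)&(g<170)&(b<90)).astype(np.uint8); n,l,st,c=cv2.connectedComponentsWithStats(m)
for i in range(1,n):
    if st[i,4]>800 and 250<c[i][0]<400:
        q=cv2.minAreaRect(np.argwhere(l==i)[:,::-1].astype(np.float32)); print(st[i],q)
        P=np.array([at_z("wrist",p,.030,T) for p in cv2.boxPoints(q)]); print(P.round(4).tolist(),P.mean(0))
        e=[P[1]-P[0],P[2]-P[1]]; print([(np.linalg.norm(v),np.degrees(np.arctan2(v[1],v[0]))) for v in e])
E
```

```text
t 14.05 pos [0.5799 0.3938 0.1613] yaw 1.7472 w 0.0701 F [-1.6 -0.7 -1.3]
d [-0.0019  0.0042 -0.0613] rot [-0.0016  0.0089  0.0158]
0.94 [320.7, 163.6] [0.55580723 0.39351083 0.        ]
[ 305  124   34   83 2484] ((321.5, 165.0), (82.0, 33.0), 90.0)
[[0.5195, 0.3725, 0.03], [0.5144, 0.4011, 0.03], [0.5881, 0.4156, 0.03], [0.5936, 0.385, 0.03]] [0.55387954 0.39358118 0.03      ]
[(np.float64(0.029047624173654623), np.float64(100.16949502821933)), (np.float64(0.07515430347264883), np.float64(11.122861598233808))]
[ 225  300  125   20 1003] ((287.0, 309.5), (124.0, 19.0), 0.0)
[[0.7319, 0.3219, 0.03], [0.7087, 0.3199, 0.03], [0.6855, 0.4466, 0.03], [0.7081, 0.4514, 0.03]] [0.70854194 0.38494564 0.03      ]
[(np.float64(0.02334025326897674), np.float64(-174.99399955776462)), (np.float64(0.1287716270809126), np.float64(100.36388320845184))]
```

Call:
apply_moves(
  increments=[-0.004,0.003,-0.025,-0.001,0.01,0.008,-0.004,0.002,-0.03,0,0.004,0.004,-0.003,0,-0.03,0,0.004,0,-0.003,0,-0.015,0,0.004,0,0,0,0,0,0,0],
)

```text
t: 14.57
eef_pos: [0.5738, 0.4, 0.08]
ee_rot: [3.13, -0.016, 1.788]
force: [-0.2, -0.4, 0.5]
width: 0.0702
```

```bash
python3 st.py .5785 .3983 .024 1.759
```

```text
t 14.57 pos [0.5738 0.4    0.08  ] yaw 1.788 w 0.0702 F [-0.2 -0.4  0.5]
d [ 0.0047 -0.0017 -0.056 ] rot [-0.018   0.0074 -0.029 ]
```

Call:
apply_moves(
  increments=[0.002,-0.001,-0.02,-0.01,0.006,-0.015,0.001,-0.001,-0.018,-0.008,0.004,-0.015,0,0,-0.012,0,0,0,0,0,0,0,0,0],
)

```text
t: 14.9
eef_pos: [0.5816, 0.3994, 0.0381]
ee_rot: [3.133, -0.006, 1.765]
force: [-0.3, -0.9, -0.8]
width: 0.07
```

```bash
python3 st.py .5785 .3983 .024 1.759
```

```text
t 14.9 pos [0.5816 0.3994 0.0381] yaw 1.7647 w 0.07 F [-0.3 -0.9 -0.8]
d [-0.0031 -0.0011 -0.0141] rot [-0.0073  0.0072 -0.0057]
```

Call:
apply_moves(
  increments=[-0.003,-0.001,-0.009,-0.006,0.007,-0.006,-0.001,0,-0.008,0,0.001,0,0,0,0,0,0,0],
)

```text
t: 15.15
eef_pos: [0.5787, 0.3991, 0.0226]
ee_rot: [3.14, -0.003, 1.76]
force: [-0.4, -0.9, 0.8]
width: 0.0703
```

```bash
python3 st.py .5785 .3983 .024 1.759
```

```text
t 15.15 pos [0.5787 0.3991 0.0226] yaw 1.76 w 0.0703 F [-0.4 -0.9  0.8]
d [-0.0002 -0.0008  0.0014] rot [-0.0034  0.0015 -0.001 ]
```

Call:
apply_moves(
  increments=[0,-0.0005,-0.0005,0,0,0,0,0,-0.0005,0,0,0,0,0,-0.0005,0,0,0,0,0,-0.0005,0,0,0,0,0,0,0,0,0,0,0,0,0,0,0],
  hand=1,
  force=35,
)

```text
t: 15.65
eef_pos: [0.5791, 0.3993, 0.022]
ee_rot: [3.138, -0.004, 1.761]
force: [0.7, -0.0, -0.8]
width: 0.044
```

```bash
python3 st.py .5785 .3983 .024 1.759
```

```text
t 15.65 pos [0.5791 0.3993 0.022 ] yaw 1.7614 w 0.044 F [ 0.7 -0.  -0.8]
d [-0.0006 -0.001   0.002 ] rot [-0.0046  0.0029 -0.0024]
```

Call:
apply_moves(
  increments=[0,0,0.015,0,0,0,0,0,0.03,0,0,0,0,0,0.035,0,0,0,0,0,0.04,0,0,0,0,0,0.04,0,0,0,0,0,0.03,0,0,0,-0.002,-0.01,0.005,0,0,0.04,-0.003,-0.02,0,0,0,0.09,-0.004,-0.028,0,0,0,0.09,-0.004,-0.028,0,0,0,0.09,-0.004,-0.028,0,0,0,0.09,-0.004,-0.028,0,0,0,0.09,-0.004,-0.028,0,0,0,0.09,-0.004,-0.028,0,0,0,0.09,-0.004,-0.028,0,0,0,0.09,-0.004,-0.028,0,0,0,0.09,-0.004,-0.028,0,0,0,0.09,-0.004,-0.028,0,0,0,0.09],
)

```text
t: 17.15
eef_pos: [0.5249, 0.0779, 0.2232]
ee_rot: [3.139, -0.001, 2.843]
force: [-0.6, 0.1, -1.5]
width: 0.0437
```

```bash
python3 st.py .5103 -.0911 .20 -2.9196
```

```text
t 17.15 pos [0.5249 0.0779 0.2232] yaw 2.843 w 0.0437 F [-0.6  0.1 -1.5]
d [-0.0146 -0.169  -0.0232] rot [-2.7000e-03 -7.0000e-04 -5.7626e+00]
```

Call:
apply_moves(
  increments=[-0.002,-0.024,-0.003,0,0,0.075,-0.002,-0.026,-0.003,0,0,0.08,-0.002,-0.026,-0.003,0,0,0.08,-0.002,-0.026,-0.003,0,0,0.08,-0.002,-0.026,-0.003,0,0,0.08,-0.002,-0.026,-0.003,0,0,0.07,-0.001,-0.012,0,0,0,0.04,0,0,0,0,0,0],
)

```text
t: 17.82
eef_pos: [0.5062, -0.1001, 0.2056]
ee_rot: [3.136, -0.0, -2.906]
force: [0.6, 0.0, -1.6]
width: 0.0439
```

```bash
python3 st.py .5103 -.0911 .16 -2.9196
python3 - <<'E'
from h import *
im,T=grab("wrist","w7"); np.save("T7.npy",T)
for n,z in dict(tray_knob=.06,tray_in=.028,plunger_knob=.128,module=T[2,3]-.022).items():
    for d in finder.landmark_of("wrist",n)[:2]: print(n,d["conf"],d["point"],at_z("wrist",d["point"],z,T))
im2,_=grab("top","top2"); 
for n,z in dict(tray_knob=.06,tray_in=.028).items():
    for d in finder.landmark_of("top",n)[:2]: print(n,d["conf"],d["point"],at_z("top",d["point"],z))
cv2.imwrite('pics/w7c.png',np.vstack([cv2.resize(im[60:320,150:490,::-1],(785,600))]))
E
```

```text
t 17.82 pos [ 0.5062 -0.1001  0.2056] yaw -2.9064 w 0.0439 F [ 0.6  0.  -1.6]
d [ 0.0041  0.009  -0.0456] rot [-0.0054 -0.0016 -0.0132]
tray_knob 0.66 [441.8, 77.8] [ 0.42259704 -0.22865101  0.06      ]
plunger_knob 0.83 [443.6, 78.8] [ 0.44449971 -0.21408267  0.128     ]
module 0.97 [315.0, 197.9] [ 0.51441213 -0.12413055  0.18355908]
tray_knob 0.65 [317.7, 184.4] [ 0.49186757 -0.04786333  0.06      ]
tray_knob 0.31 [443.1, 161.7] [ 0.58525172 -0.49871876  0.06      ]
tray_in 0.7 [340.8, 181.7] [ 0.5087297  -0.13151831  0.028     ]
tray_in 0.64 [444.0, 156.3] [ 0.61259858 -0.5111685   0.028     ]
```

View pics/w7c.png

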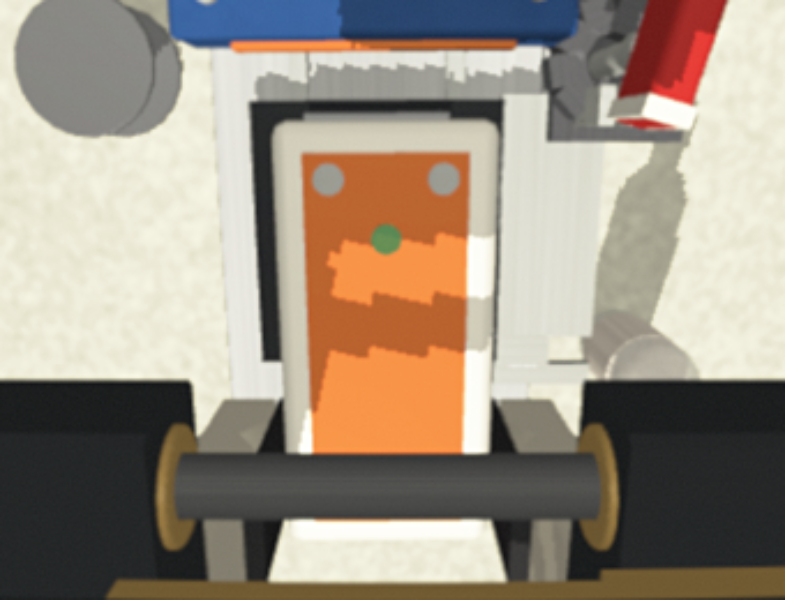

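The wrist view shows the module held straight above the dark tray (rear edge at crop row 100, columns 250–503), but it hides the pocket. I'll back off along the tray to see the pocket itself.

Call:
apply_moves(
  increments=[-0.006,0.03,0,-0.005,-0.001,-0.01,-0.006,0.035,0,0,0,0,-0.006,0.035,0,0,0,0,0,0,0,0,0,0],
)

```text
t: 18.55
eef_pos: [0.4891, 0.0064, 0.2057]
ee_rot: [3.142, 0.001, -2.92]
force: [-0.4, -0.1, -1.8]
width: 0.0438
```

```bash
python3 st.py .5103 -.0911 .16 -2.9196
python3 - <<'E'
from h import *
im,T=grab("wrist","w8"); np.save("T8.npy",T)
for n,z in dict(tray_knob=.06,tray_in=.028,plunger_knob=.128).items():
    for d in finder.landmark_of("wrist",n)[:2]: print(n,d["conf"],d["point"],at_z("wrist",d["point"],z,T))
cv2.imwrite('pics/w8c.png',cv2.resize(im[0:260,150:490,::-1],(785,600)))
E
```

```text
t 18.55 pos [0.4891 0.0064 0.2057] yaw -2.9199 w 0.0438 F [-0.4 -0.1 -1.8]
d [ 0.0212 -0.0975 -0.0457] rot [-0.0002  0.0009  0.0003]
tray_in 0.58 [317.8, 53.4] [ 0.51904932 -0.12236896  0.028     ]
```

View pics/w8c.png

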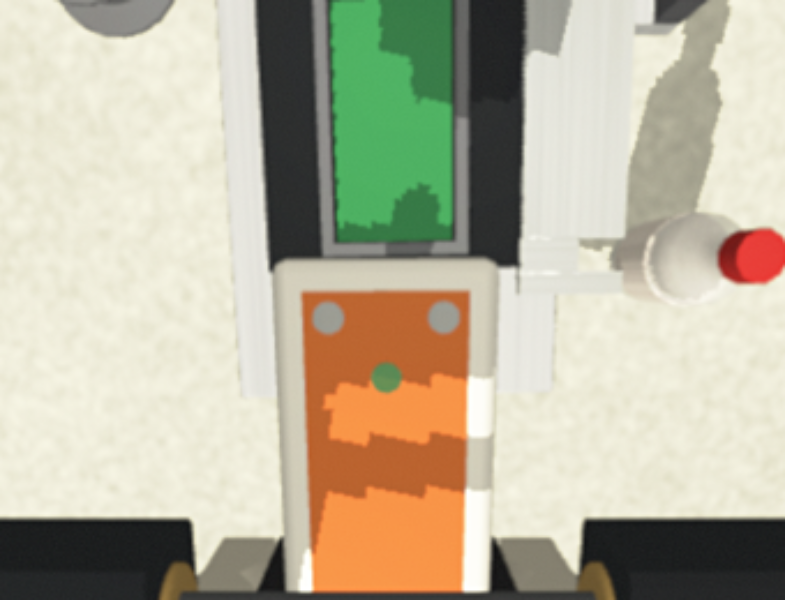

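Run:
```python
from h import *
T=np.load("T8.npy"); k=785/340; c=lambda u,v:(150+u/k,v/k)
yaw=.222; ex=np.array([np.cos(yaw),np.sin(yaw)]); ey=np.array([-np.sin(yaw),np.cos(yaw)]); o=np.array([.528,-.1646])
J=lambda p:np.round([(p[:2]-o)@ex*1e3,(p[:2]-o)@ey*1e3],1)
for n,q,z in [("L front floor",(337,240),.028),("R front floor",(453,240),.028),("L far",(329,3),.028),("R far",(453,3),.028),("frontwall in top",(395,242),.037),("frontwall floor",(395,242),.028),("front wall outer top",(395,255),.037),("wall outL",(323,255),.037),("wall outR",(468,252),.037),("wall outLfar",(314,3),.037),("wall outRfar",(468,3),.037),("plate front L",(242,395),.016),("plate front R",(551,390),.016)]:
    p=at_z("wrist",c(*q),z,T); print(n,J(p))
print("tcp",J(T[:2,3]),"cam",J((T@np.array(optics.camera_model("wrist")["T_tool_cam"]))[:2,3]))
# module: lid front (far) edge corners at z of lid
z=T[2,3]+.008
for q in [(275,262),(496,262),(303,292),(470,292)]: print("mod",J(at_z("wrist",c(*q),z,T)))
```

```text
L front floor [22.7 91.1]
R front floor [-28.3  91. ]
L far [24.7 -3.7]
R far [-26.4  -3.7]
frontwall in top [-2.7 92.4]
frontwall floor [-2.8 91.9]
front wall outer top [-2.7 97.7]
wall outL [28.2 97.7]
wall outR [-34.   96.4]
wall outLfar [30.  -0.7]
wall outRfar [-31.7  -0.7]
plate front L [ 70.3 161.7]
plate front R [-77.9 159.2]
tcp [ -0.3 175.4] cam [  0.6 107.1]
mod [ 22.  104.2]
mod [-20.1 104.2]
mod [ 16.8 109.8]
mod [-15.3 109.8]
```

```bash
python3 - <<'E'
from h import *
grab("side","side2"); print([(d["conf"],d["point"],at_z("side",d["point"],.06)) for d in finder.landmark_of("side","tray_knob")[:2]])
ey=np.array([-np.sin(.23),np.cos(.23)]); ex=np.array([ey[1],-ey[0]])
for cam,lo,hi,(u0,v0),(u1,v1) in [("side","side1","side2",(290,180),(340,250)),("top","top1","top2",(300,150),(365,215))]:
    for f in (lo,hi):
        I=cv2.imread(f"pics/{f}.png").astype(int); b,g,r=I[...,0],I[...,1],I[...,2]
        m=((r>110)&(g<75)&(b<75)).astype(np.uint8); n,l,s,c=cv2.connectedComponentsWithStats(m)
        for i in range(1,n):
            if s[i,4]>8 and 250<c[i][0]<420 and 130<c[i][1]<260:
                bx=s[i]; p=at_z(cam,(c[i][0],c[i][1]),.06); print(cam,f,bx,c[i].round(1),p.round(4))
E
python3 -c "
import cv2;a=cv2.imread('pics/side2.png');cv2.imwrite('pics/s2.png',cv2.resize(a[130:280,230:430],None,fx=4,fy=4,interpolation=cv2.INTER_CUBIC))"
```

```text
[(0.87, [297.3, 213.1], array([ 0.4893852, -0.0424802,  0.06     ]))]
side side1 [332 177  13  12 116] [337.8 182.3] [ 0.4994 -0.2919  0.06  ]
side side1 [309 189   5  14  59] [310.8 195.1] [ 0.5239 -0.1579  0.06  ]
side side1 [329 202   5   7  31] [330.9 204.8] [ 0.4297 -0.1516  0.06  ]
side side2 [335 174   8   5  25] [338.6 175.8] [ 0.5263 -0.3351  0.06  ]
side side2 [336 180   7   6  17] [337.9 181.9] [ 0.5008 -0.2944  0.06  ]
side side2 [303 182  15   4  19] [309.7 183.5] [ 0.5786 -0.2198  0.06  ]
side side2 [319 185   8   3  10] [322.2 186.3] [ 0.5287 -0.2322  0.06  ]
side side2 [329 202   5   7  33] [331.  204.8] [ 0.4294 -0.1519  0.06  ]
side side2 [293 207   5  15  70] [295.  214.1] [ 0.4917 -0.0333  0.06  ]
top top1 [349 172   6   7  31] [351.3 175.1] [ 0.5284 -0.168   0.06  ]
top top1 [363 190   7  14  60] [365.9 196.5] [ 0.4521 -0.2217  0.06  ]
top top1 [329 210   5   6  20] [330.6 212.4] [ 0.392  -0.0965  0.06  ]
top top2 [315 180   5   7  24] [316.9 182.4] [ 0.4992 -0.0447  0.06  ]
top top2 [362 193  12   5  43] [367.5 195. ] [ 0.4578 -0.2273  0.06  ]
top top2 [329 210   5   6  20] [330.6 212.4] [ 0.392  -0.0965  0.06  ]
```

View pics/s2.png

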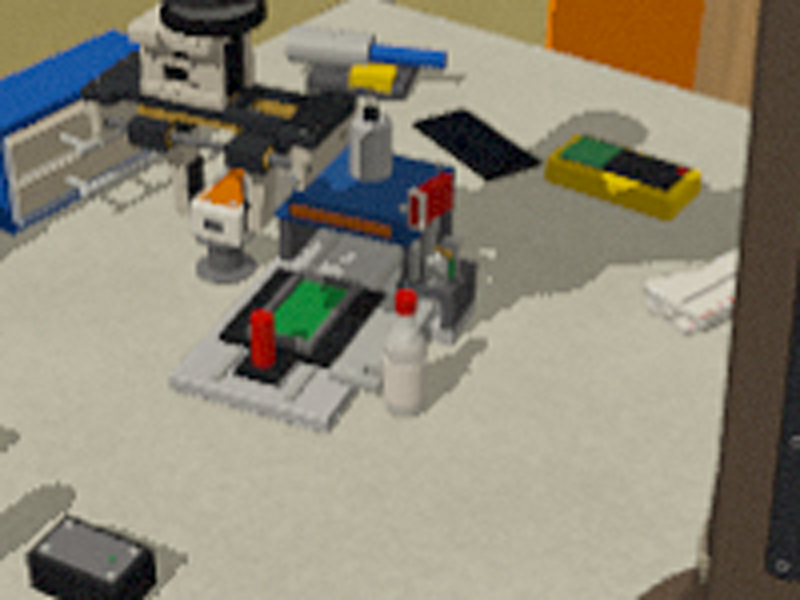

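Call:
apply_moves(
  increments=[0.007,-0.033,0,0,0,0.007,0.007,-0.035,0,0,0,0.006,0.005,-0.03,-0.005,0,0,0,-0.003,0,-0.03,0,0.004,0,-0.003,0,-0.03,0,0.004,0,-0.002,0,-0.02,0,0.004,0,0,0,0,0,0,0],
)

```text
t: 19.43
eef_pos: [0.5027, -0.1074, 0.1195]
ee_rot: [3.141, -0.006, -2.918]
force: [-0.7, -0.2, -1.6]
width: 0.0437
```

```bash
python3 st.py .5103 -.0972 .072 -2.9066
```

```text
t 19.43 pos [ 0.5027 -0.1074  0.1195] yaw -2.9185 w 0.0437 F [-0.7 -0.2 -1.6]
d [ 0.0076  0.0102 -0.0475] rot [ 0.001  -0.0064  0.0119]
```

Call:
apply_moves(
  increments=[0.004,0.006,-0.015,0,-0.006,0.012,0.002,0.004,-0.02,0,0,0,-0.001,0,-0.01,0,0.002,0,0,0,0,0,0,0],
)

```text
t: 19.77
eef_pos: [0.5092, -0.1008, 0.0753]
ee_rot: [-3.139, -0.002, -2.911]
force: [-0.4, 0.7, -2.3]
width: 0.0435
```

```bash
python3 st.py .5103 -.0972 .072 -2.9066
```

```text
t 19.77 pos [ 0.5092 -0.1008  0.0753] yaw -2.9107 w 0.0435 F [-0.4  0.7 -2.3]
d [ 0.0011  0.0036 -0.0033] rot [ 0.0025 -0.0012  0.0041]
```

Call:
apply_moves(
  increments=[0.001,0.0035,-0.004,0.002,-0.001,0.004,0,0,-0.002,0,0,0],
)

```text
t: 19.93
eef_pos: [0.5113, -0.0977, 0.0708]
ee_rot: [-3.141, 0.001, -2.907]
force: [0.5, 0.4, -1.5]
width: 0.0437
```

```bash
python3 st.py .5103 -.0972 .07 -2.9066;  python3 - <<'E'
from h import *
im,T=grab("wrist","w9"); np.save("T9.npy",T)
cv2.imwrite('pics/w9c.png',cv2.resize(im[40:290,160:480,::-1],(768,600),interpolation=cv2.INTER_CUBIC))
E
```

```text
t 19.93 pos [ 0.5113 -0.0977  0.0708] yaw -2.9067 w 0.0437 F [ 0.5  0.4 -1.5]
d [-0.001   0.0005 -0.0008] rot [0.0006 0.0014 0.0001]
```

View pics/w9c.png

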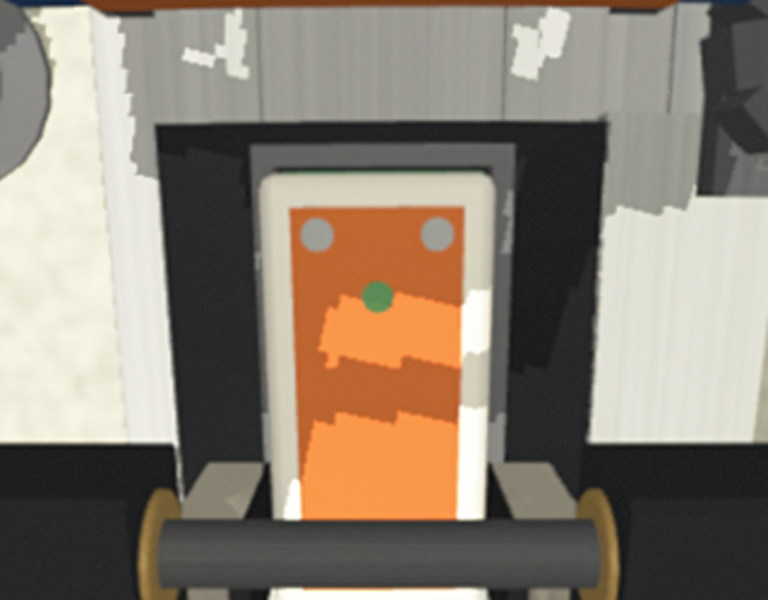

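Run:
```python
from h import *
T=np.load("T9.npy"); k=2.4; c=lambda u,v:(160+u/k,40+v/k)
yaw=.235; ex=np.array([np.cos(yaw),np.sin(yaw)]); ey=np.array([-np.sin(yaw),np.cos(yaw)]); o=T[:2,3]
J=lambda p:np.round([(p[:2]-o)@ex*1e3,(p[:2]-o)@ey*1e3],1)
zl=T[2,3]+.008
for n,q,z in [("rear in L",(275,170),.037),("rear in R",(491,168),.037),("out L rear",(250,146),.037),("out R rear",(516,144),.037),("out R low",(505,460),.037),("out L low",(262,440),.037),("tray L",(157,125),.028),("tray R",(606,122),.028),
 ("mod far L",(261,178),zl),("mod far R",(495,178),zl),("mod far mid",(378,172),zl),("mod L low",(272,510),zl),("mod R low",(486,510),zl)]:
    print(n,J(at_z("wrist",c(*q),z,T)))
```

```text
rear in L [ 25.5 -73.6]
rear in R [-25.8 -74.1]
out L rear [ 31.2 -79.1]
out R rear [-31.5 -79.6]
out R low [-32.3  -0.6]
out L low [31.1 -6.1]
tray L [ 55.6 -84.8]
tray R [-55.2 -85.6]
mod far L [ 22.4 -70.9]
mod far R [-20.5 -71. ]
mod far mid [  1. -72.]
mod L low [22.7 -5.1]
mod R low [-21.3  -5.2]
```

Call:
apply_moves(
  increments=[-0.002,0.0012,-0.005,0,0.002,0,-0.001,0,-0.005,0,0.001,0],
)

```text
t: 20.15
eef_pos: [0.51, -0.0964, 0.0626]
ee_rot: [-3.141, 0.003, -2.906]
force: [-0.4, 0.1, -1.7]
width: 0.0438
```

```bash
python3 st.py .5103 -.0965 .05 -2.9066
```

```text
t 20.15 pos [ 0.51   -0.0964  0.0626] yaw -2.9063 w 0.0438 F [-0.4  0.1 -1.7]
d [ 0.0003 -0.0001 -0.0126] rot [ 0.0003  0.0028 -0.0003]
```

Call:
apply_moves(
  increments=[-0.001,0,-0.005,0,0.003,0,-0.001,0,-0.005,0,0.001,0],
)

```text
t: 20.32
eef_pos: [0.5083, -0.0962, 0.0527]
ee_rot: [-3.141, 0.0, -2.906]
force: [-0.0, -0.2, -1.8]
width: 0.0437
```

```bash
python3 st.py .5103 -.0965 .05 -2.9066
```

```text
t 20.32 pos [ 0.5083 -0.0962  0.0527] yaw -2.9059 w 0.0437 F [-0.  -0.2 -1.8]
d [ 0.002  -0.0003 -0.0027] rot [ 0.      0.0004 -0.0007]
```

Call:
apply_moves(
  increments=[0.0015,0,-0.002,0,0,0,0,0,-0.001,0,0,0],
)

```text
t: 20.48
eef_pos: [0.5093, -0.0965, 0.0496]
ee_rot: [-3.141, -0.001, -2.905]
force: [-6.7, 0.6, 28.5]
width: 0.0441
```

```bash
python3 st.py .5103 -.0965 .05 -2.9066
```

```text
t 20.48 pos [ 0.5093 -0.0965  0.0496] yaw -2.9051 w 0.0441 F [-6.7  0.6 28.5]
d [0.001  0.     0.0004] rot [ 0.001  -0.0012 -0.0015]
```

Call:
apply_moves(
  increments=[0,0,0.0005,0,0,0],
)

```text
t: 20.57
eef_pos: [0.5095, -0.0967, 0.0504]
ee_rot: [-3.141, -0.001, -2.905]
force: [0.8, 0.3, -1.6]
width: 0.0438
```

Call:
apply_moves(
  increments=[0,0,0.0005,0,0,0,0,0,0,0,0,0,0,0,0,0,0,0],
  hand=0.3,
)

```text
t: 20.82
eef_pos: [0.5105, -0.0966, 0.0512]
ee_rot: [-3.14, -0.0, -2.904]
force: [0.3, -0.5, -0.4]
width: 0.0577
```

Call:
apply_moves(
  increments=[0,0,0.015,0,0,0,0,0,0.03,0,0,0,0,0,0.04,0,0,0,0,0,0.03,0,0,0,-0.006,0.025,0.01,0,0,0,-0.006,0.025,0.01,0,0,0,0,0,0,0,0,0],
)

```text
t: 21.4
eef_pos: [0.4967, -0.0465, 0.1909]
ee_rot: [-3.141, -0.003, -2.908]
force: [0.8, 1.1, -0.0]
width: 0.0613
```

```bash
python3 st.py .51 -.0965 .05 -2.9066;  python3 - <<'E'
from h import *
im,T=grab("wrist","w10"); np.save("T10.npy",T)
im2,_=grab("side","side3")
cv2.imwrite('pics/w10c.png',np.hstack([cv2.resize(im[0:260,150:490,::-1],(444,340)),cv2.resize(im2[150:250,270:370,::-1],(340,340),interpolation=cv2.INTER_CUBIC)]))
E
```

```text
t 21.4 pos [ 0.4967 -0.0465  0.1909] yaw -2.9079 w 0.0613 F [ 0.8  1.1 -0. ]
d [ 0.0133 -0.05   -0.1409] rot [ 0.0018 -0.0031  0.0013]
```

View pics/w10c.png

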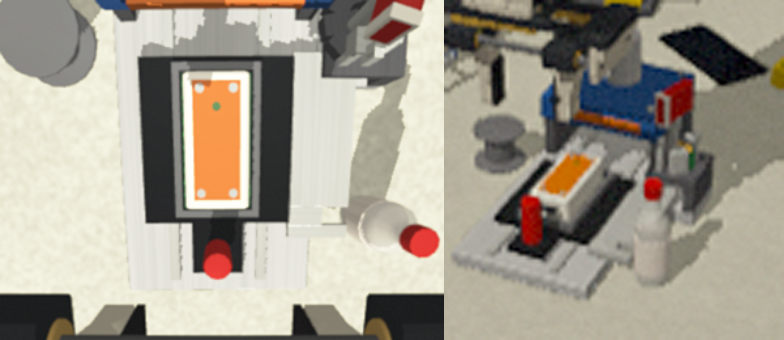

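The module lies square in the pocket, lid up, with the same gap all round (crop px 183–250, rows 70–210). The tray knob and plunger are visible as well. Last numeric check is on the tray travel and the plunger angle.

Run:
```python
from h import *
T=np.load("T10.npy"); grab("wrist","w11"); T=pose()
im=cv2.imread("pics/w11.png").astype(int); b,g,r=im[...,0],im[...,1],im[...,2]
o=np.array([.528,-.1646])
for n,z in dict(tray_knob=.06,tray_in=.028,module=.028,plunger_knob=.128).items():
    for d in finder.landmark_of("wrist",n)[:1]: 
        p=at_z("wrist",d["point"],z,T); print(n,round(d["conf"],2),d["point"],p.round(4))
        for yaw in (.222,.235): print("   jig mm",yaw,[round(1e3*v,1) for v in ((p[:2]-o)@[np.cos(yaw),np.sin(yaw)],(p[:2]-o)@[-np.sin(yaw),np.cos(yaw)])])
# red components: knob top
m=((r>150)&(g<80)&(b<80)).astype(np.uint8); n,l,s,c=cv2.connectedComponentsWithStats(m)
for i in range(1,n):
    if s[i,4]>40: print(s[i],c[i].round(1),at_z("wrist",c[i],.077,T).round(4))
# head front strip (orange) bottom/top rows
k=np.argwhere((r>150)&(g>60)&(g<140)&(b<70)); k=k[k[:,0]<12]; print(k.min(0),k.max(0)) if len(k) else 0
s=arm.get_state(); print(s["t"],s["force"])
```

```text
tray_knob 0.78 [317.5, 202.8] [ 0.4941 -0.0429  0.06  ]
   jig mm 0.222 [np.float64(-6.3), np.float64(126.2)]
   jig mm 0.235 [np.float64(-4.7), np.float64(126.3)]
module 0.73 [311.0, 112.1] [ 0.5189 -0.1212  0.028 ]
   jig mm 0.222 [np.float64(0.7), np.float64(44.3)]
   jig mm 0.235 [np.float64(1.3), np.float64(44.3)]
[455   0  19   8 104] [464.5   2.5] [ 0.4222 -0.2283  0.077 ]
[457 176  28  23 389] [473.  187.5] [ 0.3661 -0.092   0.077 ]
[304 195  22  20 322] [314.6 204.8] [ 0.4973 -0.0449  0.077 ]
[  0 245] [  7 473]
21.75 [-0.0869433  -0.24563377 -0.00823338]
```

Run:
```python
from h import *
P={}
for f in ("side1","side2","side3"):
    I=cv2.imread(f"pics/{f}.png").astype(int); b,g,r=I[...,0],I[...,1],I[...,2]
    m=((r>110)&(g<75)&(b<75)).astype(np.uint8); n,l,s,c=cv2.connectedComponentsWithStats(m)
    for i in range(1,n):
        if s[i,4]>45 and 285<c[i][0]<315 and 190<c[i][1]<220: P[f]=at_z("side",c[i],.053); print(f,c[i].round(1),P[f].round(4))
for f in ("side2","side3"): print(f,np.linalg.norm(P[f]-P["side1"]))
print(arm.job_done())
```

```text
side1 [310.8 195.1] [ 0.5309 -0.1664  0.053 ]
side2 [295.  214.1] [ 0.4984 -0.0407  0.053 ]
side3 [295.2 214.3] [ 0.4973 -0.0402  0.053 ]
side2 0.12991747973417905
side3 0.13061082895237297
the job is handed in; nothing more can be done
None
```

The job is handed in at about 22 s of the 72 s allowed. No verdict was reported, so the state below rests on my own checks.

- **Plunger:** I lifted it about 17 mm (13 N spring load), turned it about 75° anticlockwise and let it down. It came to rest at a height matching the roughly 11 mm of the notch. Afterwards the wrist picture showed the bar turned and the brass key down.
- **Tray:** I pulled it out by the knob until it hit the stop, with a peak of about 60 N at the wrist (limit 120 N), then let go. Before releasing I eased the tray back by about 2 mm.
- **Tray travel:** the checks disagree somewhat. The side camera gave about 130 mm, the top camera about 127 mm and the wrist camera about 124–126 mm. All are above the required 122 mm, but the wrist figure leaves little margin.
- **Module:** I set it down flat until it touched the pocket floor, then released it. The last wrist picture shows it square in the pocket, lid up, with an even gap all round.
- **Bystanders and robot:** nothing on the desk looked moved in the pictures. Only the bottle was compared by position, and that was before the module was placed. At the end the arm was clear, touching nothing, with wrist force near zero.

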